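Seat the culture dish in the imager's tray, close the tray and start the scan

TASK

The culture dish was set down on the colour card of the imager's open tray instead of in its round well. Without picking the dish up, gently nudge it across the tray until it drops flat into the well, then push the tray fully shut without slamming it, then press the green start key fully down and let it come back up. Leave the other things on the bench where they are.

Things in the scene. Friction and masses are not known exactly. Their poses are not given: they have to be found in the camera images.
- dish: round clear culture dish with a cream-coloured filling, 89 mm across, 14 mm high, about 30 g, loose; origin at the centre of its underside, z up. At the start it lies flat on the tray's deck on the colour card, to the -y side of the well. It slides easily; the thin plastic wants a light push, under 20 N; it must not be lifted or tipped up
- imager: the imager: low white instrument on a grey chassis, fixed; 264 mm wide (y), 176 deep (x), 86 high; origin at bench level under the middle of its front face, x into the housing (away from the robot, turned up to 10 degrees), y left, z up. The tray slides out of its front through a slot whose upper edge is 11.5 mm above the tray's deck: a dish lying on the deck catches there, a seated one passes
- well (a point): centre of the floor of the round well in the dark tray; axes as the imager's (y to the left, z up); it moves with the tray. The well is 93 mm across and 5 mm deep with an upright wall, a thin white ring round its edge and a dull grey floor, which is 29 mm above the bench; a seated dish stands on this point and stands 9 mm above the deck
- deck (a point): centre of the tray's flat upper face (deck), 34 mm above the bench, axes as the imager's, moves with the tray. Deck 120 mm (x) by 222 mm (y), open at both y ends; the well is 50 mm to +y of this point, the flat printed card of coloured squares 60 mm to -y. The white tray front, 12 mm thick, 232 mm wide, runs along its -x edge, its top 9 mm above the deck
- pull (a point): centre of the aluminium pull bar in front of the tray front: a level round bar 11 mm thick and 110 mm long along the imager's y, 28 mm above the bench, its axis 35 mm in front (-x) of the tray front; the bar can be pushed to +x of the imager to shut the tray; moves with the tray
- tray (a joint): how far the tray stands out, m: 0 is fully shut (the white tray front then lies against the housing), 0.133 fully out; it starts 0.125 to 0.133 out. It stays where it is left and takes about 2 to 4 N to slide
- start_key_top (a point): centre of the top of the round green start key, 30 mm across, on top of the housing near its front edge; its top is 99 mm above the bench, 10 mm above its grey bezel; pressed straight down
- start_key (a joint): how far the start key is pressed, m: 0 up, 0.006 fully down; its spring needs about 1.5 N to start and 4 N fully down, and pushes it back up
- spare_dish_1: lower one of a stack of two spare dishes on the bench to the right, the same kind as the dish; not part of the job, must stay
- spare_dish_2: upper one of the two stacked spare dishes; must stay
- tube: standing 50 ml tube with an orange cap, 35 mm across, 106 mm high, right of the imager; must stay
- brown_bottle: brown glass bottle with a black cap, 43 mm across, 66 mm high, left of the imager; must stay
- jar: white jar with a red cap, 43 mm across, 43 mm high, left of the imager; must stay
- marker: red and white marker pen, 130 mm long, 14 mm high, lying on the bench to the right, in front of the imager; must stay
- forceps: steel forceps, 133 mm long, 6 mm high, lying on the bench to the left, in front of the imager; must stay
Mind the look-alikes: they are no part of the job. What is shaped like the dish but blue is not meant.

How it is judged:
On the way, in this order (a step that is already met when the one before it is completed fails the run):
1. the dish lies flat in the well (horizontal distance between dish and well below 0.005 m and z of dish in the frame of well below 0.0015 m and angle between dish's own z axis and vertical below 0.03 rad), for 0.2 s.
2. the tray is fully shut with the dish in its well (value of joint tray below 0.004 m and horizontal distance between dish and well below 0.005 m and z of dish in the frame of well below 0.0015 m), for 0.2 s.
3. the start key is pressed fully down with the tray shut (value of joint start_key above 0.0048 m and value of joint tray below 0.004 m), for 0.05 s.
At the end, for the whole second after the job is handed in: The dish lies flat and at rest on the floor of the well (centre within 5 mm, height within 1.5 mm, tilt under 0.03 rad), the tray is shut to within 4 mm, and the start key, pressed at least 4.8 mm of its 6 mm after the tray was shut, is back up (under 1.5 mm) (all of step 2 and angle between dish's own z axis and vertical below 0.03 rad and linear speed of dish below 0.02 m/s and value of joint start_key below 0.0015 m); the robot touches nothing.
It fails at once if the dish is lifted off the tray (more than 8 mm above the deck) (z of dish in the frame of deck above 0.008 m).
It fails at once if the dish is tipped up by more than 0.35 rad (angle between dish's own z axis and vertical above 0.35 rad).
It fails at once if the dish is pushed or squeezed with more than 30 N (contact force between the fingers and dish above 30 N).
It fails at once if the tray is slammed (faster than 0.45 m/s) (velocity of joint tray below -0.45 m/s).
It fails at once if another thing on the bench is moved by more than 20 mm (distance of any of spare_dish_1, spare_dish_2, tube, brown_bottle, jar, marker, forceps from where it was at the start of the episode above 0.02 m).
It also fails if it takes over 54 s, if anything falls off the work surface, if the arm or the gripper's body presses on something with over 40 N, if the wrist force passes 120 N, or if a joint passes its speed limit or range.

ROBOT

A 7-joint arm with a two-finger parallel gripper is mounted at the origin on a cart in front of the work surface, level with it; the furniture and walls round the work are solid. World frame = base frame: x ahead of the robot, y to its left, z up, the work surface at z = 0. Lengths are in m, angles in rad, forces in N, time in s.
With the tool pointing down it reaches from about 0.425 to 0.925 m from the base axis. Payload 6.8 kg.
Tool frame: the origin (TCP) lies at the very end of the fingers, on their centre line; the grasp point (between the pads) lies 19 mm behind it; z points along the fingers, y is the line along which they close (so a half turn about z gives the same grasp; the last joint's range is limited). The gripper opens to 85 mm and grips with 20 to 120 N. Pads are 22 mm wide; open, the fingers measure 114 mm over their backs; the gripper's body (76 mm by 85 mm) begins 54 mm behind the grasp point. The pads swing forward as they close: fully open they stand 13 mm farther back than shut.
Start: joints at [1.01, 0.477, 0.022, 1.555, -0.011, 1.109, -0.083], TCP at [0.295, -0.607, 0.231] pointing down, gripper open.
Joint ranges: [-2.96, 2.96], [-0.34, 2.1], [-1.41, 1.46], [0.24, 2.44], [-1.37, 4.51], [0.17, 1.92], [-2.96, 2.96]. Speed limits (rad/s): [2.39, 2.39, 3.14, 3.14, 3.14, 3.14, 3.14].

INTERFACE

Orientations are given as a unit quaternion [w, x, y, z].
In Python, from station import bot gives the robot as it stands. The module is installed in compiled form; this text tells all that it offers.
- The arm moves only by the shell command python3 -m jog 'ROWS' [OPENING] [FORCE]. ROWS is JSON, a list of rows, each a list of 4 numbers: the shift along the tool's x, y, z in cm, then the turn about the tool's z in rad. In form: [[x, y, z, spin], ...]. A call has 1 to 20 rows; each row is the pose to reach, as a shift and turn from the pose commanded when the call began, along the tool's axes at that moment; what a row does not reach only later rows make up. A row lasts 1/12 s, in which the tool goes at most 41.7 mm and 7.16 degrees, less where a joint would pass 70% of its speed; a pose out of reach is approached as far as the arm can. A call with a gripper value outside its range is refused whole. OPENING is the closure, from -1 (fully open) to 1 (shut), set as the call begins (- or left out, the last holds). The fingers move at their own pace and stop on an object; FORCE is the grip in N (left out, the last holds). Time passes only in rows, so rows that repeat a pose let the fingers close. It gives the time, the measured TCP pose, the force, the opening and the grip force at its end, in the units of the state.
- bot.get_obs(): the state, without advancing time (a new reading comes with each control period).
- bot.read_camera(name): name is "scene" or "top"; returns a dict with "pixels" (420x560x3 uint8, red, green, blue), "depth" (420x560 float32, m along the optical axis (not along the pixel's ray), 0 where there is no reading), "fovy" (degrees; the focal length in pixels is half the picture's height over the tangent of half this angle, whatever the lens; pixels are square), "cx", "cy" (the principal point, pixels), "pose" (4x4, takes a point from camera to world coordinates). Camera axes: x right, y down, z forward; pixel columns grow to the right and rows downward; lengths in m; the calibration is good to about 2 mm. A picture is of the moment at which its call begins.
- bot.hand_in(): hands the job in; it is judged then, once.
The state is a dict: "t": time; "q": joint angles; "joint_vel": joint speeds; "joint_torque": joint torques, N m; "eef_pos": TCP position; "tool_rot": TCP orientation; "contact_force": force on the tool from outside, world axes, zero at the start; "torque": the same for the moment, N m; "gripper_width": opening from 0.0 (shut) to 1.0 (fully open); "grasp_force": force on a finger pad.
Only numpy, scipy, OpenCV 4.12 (cv2) and the standard library are available. Lean on these libraries where they do the work, as an engineer would, in place of code of your own. Each camera call takes 0.05 s, during which the arm holds its last target. There are 200 camera calls.

## Working session

There is one attempt and no reset: what is moved stays moved. The work goes in short steps, Python scripts to look and compute and a shell command to move; the robot and the scene stay as the last step left them, time stands still between calls to the robot, and variables do not carry over. Pictures are saved under pics/ and viewed, at most 13 in all, crops included, and the job is handed in when it is done.

```bash
mkdir -p pics; cat > h.py <<'E'
import numpy as np, cv2
from station import bot
def cam(n):
    c=bot.read_camera(n); h=c["pixels"].shape[0]
    c["f"]=h/2/np.tan(np.radians(c["fovy"])/2); c["pose"]=np.array(c["pose"]); return c
def ray(c,uv,z):
    uv=np.atleast_2d(uv).astype(float)
    d=np.c_[(uv[:,0]-c["cx"])/c["f"],(uv[:,1]-c["cy"])/c["f"],np.ones(len(uv))]@c["pose"][:3,:3].T
    o=c["pose"][:3,3]; return o+d*((z-o[2])/d[:,2])[:,None]
def save(c,n): cv2.imwrite(f"pics/{n}.png",c["pixels"][:,:,::-1])
E
python3 - <<'E'
from h import *
for n in("top","scene"):
    c=cam(n); save(c,n+"0"); print(n,c["f"],c["cx"],c["cy"],c["pose"].round(3).tolist())
o=bot.get_obs(); print({k:np.round(v,3).tolist() for k,v in o.items()})
E
```

```text
top 398.094371662355 272.4091125010475 205.3662450649575 [[0.078, -0.974, 0.214, 0.341], [-0.997, -0.076, 0.017, -0.058], [-0.001, -0.215, -0.977, 1.175], [0.0, 0.0, 0.0, 1.0]]
scene 543.4143111199737 283.14626412554384 199.4051241414033 [[-0.775, -0.453, 0.441, -0.052], [-0.632, 0.536, -0.559, 0.754], [0.017, -0.712, -0.702, 1.092], [0.0, 0.0, 0.0, 1.0]]
{'t': 0.1, 'q': [1.01, 0.478, 0.022, 1.556, -0.011, 1.109, -0.083], 'joint_vel': [-0.001, -0.001, -0.002, -0.004, -0.001, -0.001, -0.0], 'joint_torque': [0.003, -59.776, 1.613, -28.195, 0.013, 0.005, -0.0], 'eef_pos': [0.295, -0.607, 0.23], 'tool_rot': [-0.001, 0.974, 0.224, -0.0], 'contact_force': [-0.166, -0.928, 0.141], 'torque': [-0.045, -0.057, 0.001], 'grasp_force': 0.0, 'gripper_width': 1.0}
```

View pics/top0.png

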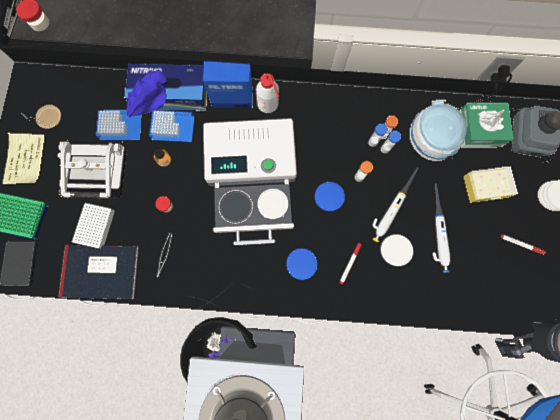

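View pics/scene0.png

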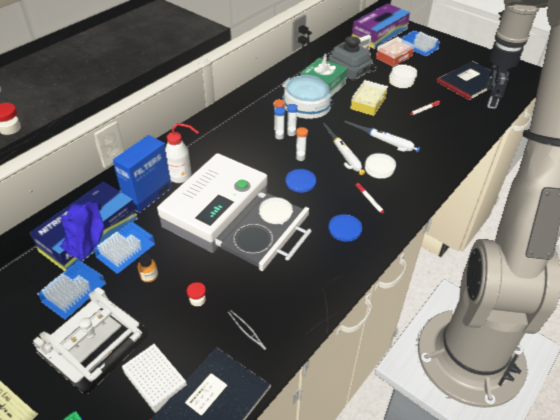

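Top view: the dish is at (273,204), the well ring at (236,207), the green key at (268,165) and the pull bar at about (254,240). The scene view agrees: dish (276,210), well (253,238), key (242,185). Next I'll measure them from both views.

```bash
cat > meas.py <<'E'
from h import *
def blob(m,near,r=40):
    n,l,s,ce=cv2.connectedComponentsWithStats(m.astype(np.uint8))
    k=[i for i in range(1,n) if s[i,4]>25 and np.hypot(*(ce[i]-near))<r]
    return max(k,key=lambda i:s[i,4]),l,s,ce
def circ(c,m,near,z,r=25,outer=True):
    i,l,s,ce=blob(m,np.array(near),r)
    cs,_=cv2.findContours((l==i).astype(np.uint8),cv2.RETR_EXTERNAL,cv2.CHAIN_APPROX_NONE)
    p=ray(c,cv2.convexHull(max(cs,key=len))[:,0],z)[:,:2].astype(np.float32)
    e=cv2.fitEllipse(p*1000); return np.round(e[0],1),np.round(e[1],1),s[i,4]
E
python3 - <<'E'
from meas import *
near=dict(top=dict(dish=(273,204),key=(268,165),well=(236,207)),scene=dict(dish=(276,210),key=(242,185),well=(253,238)))
for n in near:
    c=cam(n); p=c["pixels"].astype(int); hsv=cv2.cvtColor(c["pixels"],cv2.COLOR_RGB2HSV)
    R,G,B=p[...,0],p[...,1],p[...,2]
    for x in near[n].values(): print(n,x,p[x[1],x[0]],hsv[x[1],x[0]],c["depth"][x[1],x[0]])
    print('key',circ(c,(G>R+40)&(G>B+25),near[n]["key"],.099))
    print('dish',circ(c,(R>150)&(R-B>8),near[n]["dish"],.046))
    u,v=near[n]["well"]; b=45
    cv2.imwrite(f"pics/crop_{n}.png",cv2.resize(c["pixels"][v-55:v+50,u-55:u+85,::-1],None,fx=5,fy=5,interpolation=cv2.INTER_CUBIC))
E
```

```text
top (273, 204) [244 244 237] [ 30   7 244] 1.1544046
top (268, 165) [ 87 190 113] [ 68 138 190] 1.1240332
top (236, 207) [78 83 88] [105  29  88] 1.1703336
key (array([694.5, -17.1]), array([28.9, 29.6]), np.int32(84))
dish (array([601.9, -62.7]), array([29.3, 64.7]), np.int32(84))
scene (276, 210) [251 249 238] [ 25  13 251] 1.4526699
scene (242, 185) [ 98 196 116] [ 66 128 196] 1.4554744
scene (253, 238) [83 86 87] [98 12 87] 1.4135042
key (array([694.1, -12. ]), array([27.7, 38.7]), np.int32(82))
dish (array([591.1, -30.1]), array([86.3, 86.7]), np.int32(584))
```

View pics/crop_top.png

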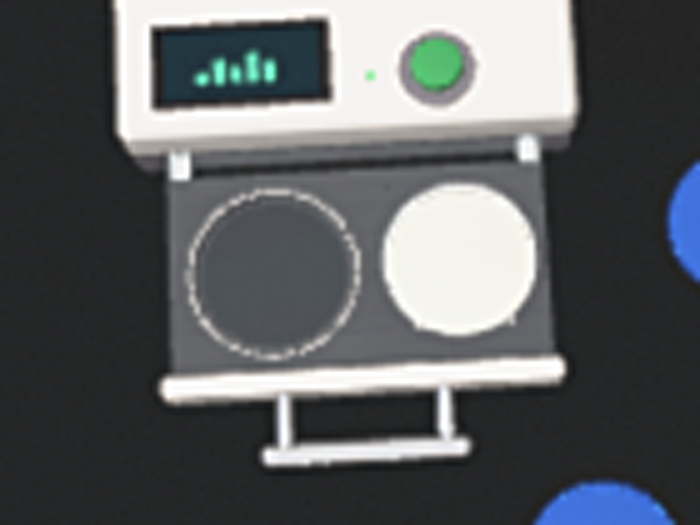

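View pics/crop_scene.png

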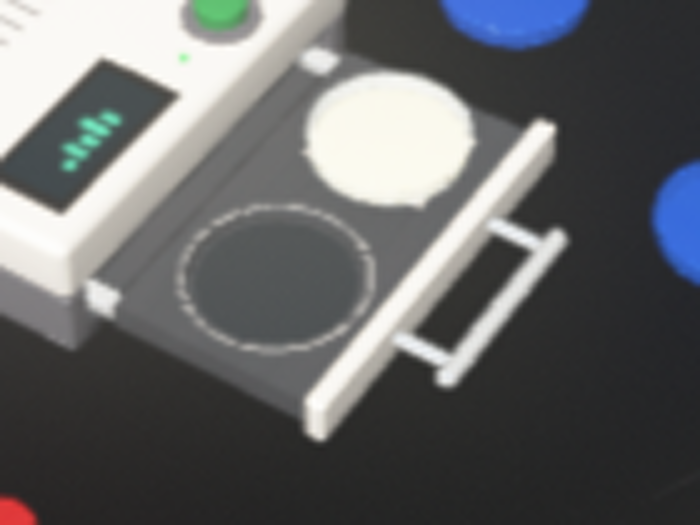

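The top crop shows the well ring centred at (273,272) in crop pixels, the dish at (460,258), the tray front from (165,388) to (565,368), and the bar from (268,456) to (466,445). The dish lies about a dish width to the right of the well.

```bash
cat > fit.py <<'E'
from meas import *
import sys
def ringfit(c,guess,z,r0=46.5):
    # bright thin ring points within an annulus about a guess (mm), robust circle fit
    p=c["pixels"].min(2).astype(int); v,u=np.nonzero(p>110); P=ray(c,np.c_[u,v],z)[:,:2]*1000
    w=p[v,u]; g=np.array(guess,float)
    for t in (8,6,4,4):
        d=np.hypot(*(P-g).T); k=abs(d-r0)<t; a=P[k]-g
        A=np.c_[a,np.ones(k.sum())]; s=np.linalg.lstsq(A,(a**2).sum(1),rcond=None)[0]
        g=g+s[:2]/2; r=np.sqrt(s[2]+(s[:2]**2).sum()/4)
    return g.round(1),round(r,1),k.sum()
def dishfit(c,near,z=.046,r=25):
    p=c["pixels"].astype(int); return circ(c,(p.min(2)>195),near,z,r)
E
python3 - <<'E'
from fit import *
t=cam("top"); s=cam("scene")
g=ray(t,[(235.6,206.4)],.034)[0,:2]*1000; print('well guess',g, ray(s,[(253.4,238.5)],.034)[0,:2]*1000)
for c in(t,s): print('ring',ringfit(c,g,.034))
print('dish',dishfit(t,(273,204)),dishfit(s,(276,210)))
o=np.array([181,152]); f=lambda q,z:ray(t,np.array(q)/5+o,z)[:,:2]*1000
for n,q,z in(('front',[(165,388),(565,368)],.04),('bar',[(268,456),(466,445)],.028),('box',[(125,143),(575,122)],.08),('key',[(436,62)],.099)):
    P=f(q,z); print(n,P.round(1).tolist(), P.mean(0).round(1), np.degrees(np.arctan2(*(P[-1]-P[0]))).round(2))
o=np.array([198,183])
f=lambda q,z:ray(s,np.array(q)/5+o,z)[:,:2]*1000
for n,q,z in(('front',[(318,405),(543,125)],.043),('bar',[(447,377),(560,238)],.028),('key',[(219,8)],.099)):
    P=f(q,z); print(n,P.round(1).tolist(), P.mean(0).round(1), np.degrees(np.arctan2(*(P[-1]-P[0]))).round(2))
E
```

```text
well guess [579.29409247  69.16723053] [579.80829461  72.08382004]
ring (array([580.5,  71.2]), np.float64(48.4), np.int64(142))
ring (array([582.4,  71.5]), np.float64(48.3), np.int64(157))
dish (array([594.5, -38.2]), array([87.6, 88.9]), np.int32(719)) (array([594.5, -34.8]), array([87.8, 97.9]), np.int32(675))
front [[505.1, 123.8], [534.8, -105.1]] [519.9   9.3] 172.61
bar [[472.0, 62.0], [487.3, -51.5]] [479.7   5.2] 172.32
box [[638.1, 155.7], [670.7, -99.7]] [654.4  28. ] 172.74
key [[694.1, -18.2]] [694.1 -18.2] 0.0
front [[504.1, 127.2], [536.8, -97.0]] [520.5  15.1] 171.7
bar [[474.1, 63.0], [487.5, -48.6]] [480.8   7.2] 173.16
key [[691.2, -9.4]] [691.2  -9.4] 0.0
```

Imager yaw is about +7.4°. The well is at about (0.581, 0.071) and the dish lies about 109 mm to -y_im of it, in line. I'll turn the tool so that its x is +y_im, half-close the fingers as a two-point cradle, and move behind the dish.

```bash
cat > go.py <<'E'
# offset, in tool axes (cm, rad), from the present pose to a world target (mm) with tool x along world heading (deg)
from h import *
from scipy.spatial.transform import Rotation as R
def go(x,y,z,head=97.4,show=True):
    o=bot.get_obs(); q=o["tool_rot"]; M=R.from_quat([q[1],q[2],q[3],q[0]])
    X=M.as_matrix(); d=X.T@(np.array([x,y,z])/1000-o["eef_pos"])*100
    h=np.degrees(np.arctan2(X[1,0],X[0,0])); s=np.radians((h-head+180)%360-180)
    print('shift',d.round(2),'spin',round(s,3),'t',o["t"].__round__(2),'pos',(np.array(o["eef_pos"])*1000).round(1),'F',np.round(o["contact_force"],1),'tilt',round(float(X[2,2]),4),'w',round(float(o["gripper_width"]),3))
W=np.array([581,71.]); A=np.radians(7.4); XI=np.array([np.cos(A),np.sin(A)]); YI=np.array([-np.sin(A),np.cos(A)])
def im(a,b): return W+a*XI+b*YI   # world mm of imager-frame offset from the open-tray well
E
python3 -c "
from go import *
go(*im(0,-172),180)"
```

```text
shift [ 49.88 -32.14   5.11] spin -1.247 t 0.3 pos [ 295.3 -606.8  231. ] F [-0.  -0.1 -0.1] tilt -1.0 w 0.999
```

```bash
python3 -m jog '[[3.3,-2.1,0.3,-0.1],[6.6,-4.3,0.6,-0.2],[10,-6.4,1,-0.3],[13.3,-8.6,1.4,-0.4],[16.6,-10.7,1.7,-0.5],[20,-12.9,2,-0.6],[23.3,-15,2.4,-0.7],[26.6,-17.1,2.7,-0.8],[30,-19.3,3,-0.9],[33.3,-21.4,3.4,-1],[36.6,-23.6,3.7,-1.1],[40,-25.7,4,-1.2],[43.2,-27.8,4.4,-1.247],[46.5,-30,4.8,-1.247],[48.5,-31.3,5,-1.247],[49.88,-32.14,5.1,-1.247],[49.88,-32.14,5.1,-1.247],[49.88,-32.14,5.1,-1.247]]' 0 20; python3 -c "
from go import *
go(*im(0,-172),38)"
```

```text
t: 1.8
eef_pos: [0.6034, -0.099, 0.1801]
tool_rot: [-0.0, 0.659, 0.752, -0.0]
contact_force: [-0.1, -0.3, -0.6]
gripper_width: 0.498
grasp_force: 0.0
shift [-0.06 -0.02 14.21] spin 0.002 t 1.8 pos [603.4 -99.  180.1] F [-0.1 -0.3 -0.6] tilt -1.0 w 0.498
```

```bash
python3 -m jog '[[0,0,3,0],[0,0,6,0],[0,0,9,0],[0,0,11,0],[0,0,12.5,0],[0,0,13.5,0],[0,0,14,0],[0,0,14.1,0],[0,0,14.1,0]]'; python3 - <<'E'
from go import *
from fit import *
go(*im(0,-158),39)
t=cam("top"); s=cam("scene")
cv2.imwrite("pics/a.png",np.vstack([cv2.resize(t["pixels"][150:250,200:340,::-1],None,fx=4,fy=4)[:300],cv2.resize(s["pixels"][160:240,200:340,::-1],None,fx=4,fy=4)[:300]]))
E
```

```text
t: 2.55
eef_pos: [0.6035, -0.1004, 0.0398]
tool_rot: [0.0, 0.66, 0.751, 0.0]
contact_force: [-0.2, -0.2, 0.7]
gripper_width: 0.502
grasp_force: 0.0
shift [ 1.49 -0.03  0.08] spin -0.001 t 2.55 pos [ 603.5 -100.4   39.8] F [-0.2 -0.2  0.7] tilt -1.0 w 0.502
```

View pics/a.png

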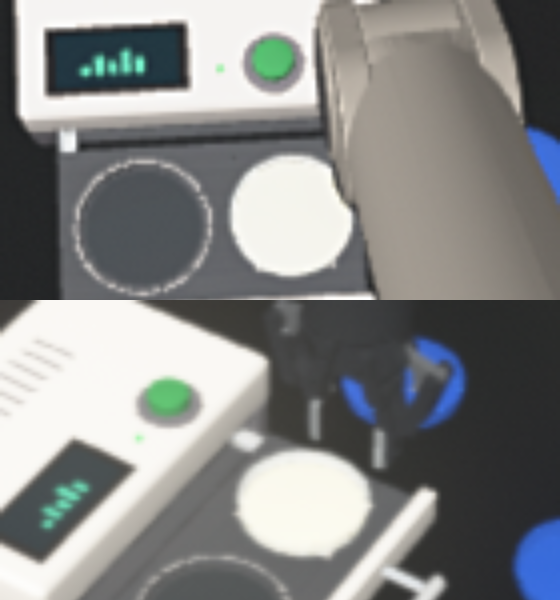

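The two fingertips stand behind the dish (scene part: (315,418), (379,448)), centred on it and clear of it. Now the gentle push.

```bash
python3 -m jog '[[0.3,0,0.08,0],[0.6,0,0.08,0],[0.9,0,0.08,0],[1.2,0,0.08,0],[1.5,0,0.08,0],[1.8,0,0.08,0],[2.2,0,0.08,0],[2.6,0,0.08,0],[3.0,0,0.08,0],[3.4,0,0.08,0],[3.8,0,0.08,0],[4.2,0,0.08,0],[4.6,0,0.08,0],[5.0,0,0.08,0],[5.4,0,0.08,0],[5.7,0,0.08,0],[6,0,0.08,0],[6,0,0.08,0]]'; cat > look.py <<'E'
from go import *
from fit import *
import sys
go(*im(0,float(sys.argv[1])),39)
for n,nd in(("top",eval(sys.argv[2])),("scene",eval(sys.argv[3]))):
    c=cam(n)
    try:
        d=dishfit(c,nd); r=np.array(d[0])-W; print(n,'dish im',(r@XI).round(1),(r@YI).round(1),d[1:], 'ring',end=' ')
        print(ringfit(c,W,.034))
    except Exception as e: print(n,e)
    cv2.imwrite(f"pics/{n}_{sys.argv[4]}.png",cv2.resize(c["pixels"][nd[1]-60:nd[1]+60,nd[0]-70:nd[0]+70,::-1],None,fx=4,fy=4))
E
python3 look.py -48 '(256,205)' '(265,224)' b
```

```text
t: 4.15
eef_pos: [0.5955, -0.0393, 0.0385]
tool_rot: [-0.0, 0.66, 0.752, 0.0]
contact_force: [0.9, 0.0, -0.5]
gripper_width: 0.497
grasp_force: 0.0
shift [ 6.33 -0.01 -0.04] spin 0.001 t 4.15 pos [595.5 -39.3  38.5] F [ 0.9  0.  -0.5] tilt -1.0 w 0.497
top dish im -6.6 -51.7 (array([62.6, 93.2]), np.int32(486)) ring (array([580.4,  73.5]), np.float64(47.4), np.int64(189))
scene dish im -5.8 -73.6 (array([ 97.3, 126.9]), np.int32(779)) ring (array([581.8,  74. ]), np.float64(47.3), np.int64(198))
```

```bash
python3 -c "
import cv2,numpy as np
cv2.imwrite('pics/c1.png',np.hstack([cv2.imread('pics/top_b.png')[:,80:480],cv2.imread('pics/scene_b.png')[:,80:480]]))"
```

```text
(no output)
```

View pics/c1.png

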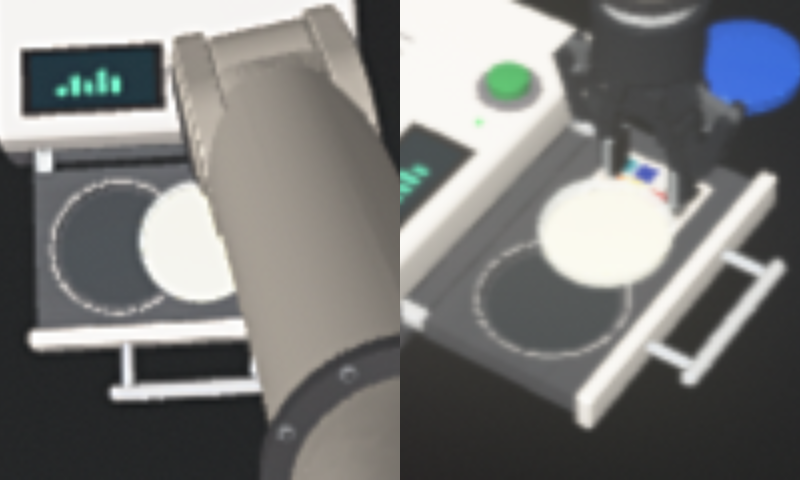

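The dish slides in the cradle with its leading edge over the well (top crop: dish (195,240), well (118,247)). I'll fit only its visible leading arc to check alignment.

```bash
cat > arc.py <<'E'
from go import *
from fit import *
from scipy.optimize import least_squares
import sys
def arc(c,gy,z=.046,th=195):
    """centre (imager mm from the well) of the dish top from the contour of its bright leading half"""
    m=(c["pixels"].min(2)>th).astype(np.uint8)
    cs,_=cv2.findContours(m,cv2.RETR_LIST,cv2.CHAIN_APPROX_NONE)
    P=ray(c,np.vstack(cs)[:,0],z)[:,:2]*1000-W; P=np.c_[P@XI,P@YI]
    g=np.array([0,gy])
    for t in(9,5,3):
        e=P-g; d=np.hypot(*e.T); k=(abs(d-44)<t)&(e[:,1]>0)&(abs(np.arctan2(e[:,0],e[:,1]))<1.2)
        s=least_squares(lambda v:np.hypot(*(P[k]-v[:2]).T)-44,g,loss='soft_l1'); g=s.x
    return g.round(1),k.sum(),round(float(np.abs(s.fun).mean()),2)
if __name__=="__main__":
    gy=float(sys.argv[1]); zz=float(sys.argv[2]) if len(sys.argv)>2 else .046
    go(*im(0,-48),39)
    for n in("top","scene"):
        c=cam(n); print(n,'dish',arc(c,gy,zz))
        w,r,k=ringfit(c,W,.034); print('  ring im',((w-W)@XI).round(1),((w-W)@YI).round(1),r,k)
E
python3 arc.py -61.6
```

```text
shift [ 6.41 -0.01 -0.05] spin 0.0 t 4.25 pos [595.5 -40.1  38.5] F [ 0.8 -0.2 -0.9] tilt -1.0 w 0.497
top dish (array([ -2.7, -62.6]), np.int64(32), 0.66)
  ring im -0.4 2.7 47.5 190
scene dish (array([ -3.8, -57.2]), np.int64(33), 0.77)
  ring im 1.0 2.7 47.4 198
```

```bash
cat >> fit.py <<'E'
def ringhalf(c,W,XI,YI,ymin=-8,z=.034,r=47.8):
    from scipy.optimize import least_squares
    p=c["pixels"].min(2).astype(int); v,u=np.nonzero(p>105); P=ray(c,np.c_[u,v],z)[:,:2]*1000-W; P=np.c_[P@XI,P@YI]
    g=np.zeros(2)
    for t in(6,5,4):
        d=np.hypot(*(P-g).T); k=(abs(d-r)<t)&(P[:,1]>ymin)
        s=least_squares(lambda q:np.hypot(*(P[k]-q).T)-r,g,loss='soft_l1'); g=s.x
    return g.round(2),k.sum(),round(float(np.abs(s.fun).mean()),2)
E
python3 - <<'E'
from arc import *
for n in("top","scene"):
    c=cam(n); print(n,'ring',ringhalf(c,W,XI,YI))
    for z in(.040,.042,.044):
        for th in (180,205): print('  ',z,th,arc(c,-61.6,z,th))
    # same on the first, unobstructed picture
    c["pixels"]=cv2.imread(f"pics/{n}0.png")[:,:,::-1]
    print('  t0 ring',ringhalf(c,W,XI,YI),ringhalf(c,W,XI,YI,-60),'dish',arc(c,-109.5,.042))
E
```

```text
top ring (array([-0.47,  2.23]), np.int64(130), 1.75)
   0.04 180 (array([ -1.4, -61.8]), np.int64(31), 0.58)
   0.04 205 (array([ -1.6, -62.4]), np.int64(33), 0.76)
   0.042 180 (array([ -1.8, -61.9]), np.int64(31), 0.58)
   0.042 205 (array([ -2. , -62.5]), np.int64(33), 0.75)
   0.044 180 (array([ -2.3, -62.1]), np.int64(31), 0.57)
   0.044 205 (array([ -2.5, -62.7]), np.int64(33), 0.75)
  t0 ring (array([-0.39,  2.13]), np.int64(127), 1.7) (array([-0.44,  0.18]), np.int64(205), 1.72) dish (array([  -0.4, -110.9]), np.int64(32), 0.72)
scene ring (array([1.14, 3.19]), np.int64(147), 1.9)
   0.04 180 (array([ -1.2, -60.2]), np.int64(34), 0.86)
   0.04 205 (array([ -0.6, -61.9]), np.int64(32), 0.68)
   0.042 180 (array([ -2.2, -58.8]), np.int64(34), 0.87)
   0.042 205 (array([ -1.6, -60.4]), np.int64(32), 0.69)
   0.044 180 (array([ -3.3, -57.3]), np.int64(34), 0.87)
   0.044 205 (array([ -2.7, -59. ]), np.int64(32), 0.69)
  t0 ring (array([1.12, 3.  ]), np.int64(145), 1.88) (array([1.33, 1.04]), np.int64(231), 1.78) dish (array([  -2. , -107.4]), np.int64(31), 0.66)
```

The dish sits about 1.5 mm to -x_im of the well's centre, so I'll shift the cradle 1.4 mm in tool +y on the way and stop just short.

```bash
python3 -m jog '[[0.4,0.02,0,0],[0.8,0.05,0,0],[1.2,0.08,0,0],[1.6,0.1,0,0],[2.0,0.12,0,0],[2.4,0.14,0,0],[2.8,0.14,0,0],[3.2,0.14,0,0],[3.6,0.14,0,0],[4.0,0.14,0,0],[4.4,0.14,0,0],[4.7,0.14,0,0],[5.0,0.14,0,0],[5.2,0.14,0,0],[5.3,0.14,0,0],[5.3,0.14,0,0]]'; python3 - <<'E'
from arc import *
go(*im(1.4,-50),39)
for n in("top","scene"):
    c=cam(n)
    for th in (180,205): print(n,arc(c,-9.5,.040,th))
E
```

```text
t: 5.78
eef_pos: [0.5901, 0.0127, 0.0385]
tool_rot: [-0.0, 0.66, 0.751, 0.0]
contact_force: [-0.6, -0.2, -0.3]
gripper_width: 0.5
grasp_force: 0.0
shift [ 0.9  -0.01 -0.05] spin 0.0 t 5.78 pos [590.1  12.7  38.5] F [-0.6 -0.2 -0.3] tilt -1.0 w 0.5
top (array([-0.4, -9.1]), np.int64(32), 0.71)
top (array([ -0.5, -10. ]), np.int64(31), 0.72)
scene (array([-1.3, -5.7]), np.int64(33), 0.94)
scene (array([-0.6, -6.4]), np.int64(34), 0.95)
```

```bash
python3 -m jog '[[0.15,0.03,0,0],[0.3,0.05,0,0],[0.4,0.05,0,0],[0.5,0.05,0,0],[0.6,0.05,0,0],[0.65,0.05,0,0],[0.7,0.05,0,0],[0.75,0.05,0,0],[0.8,0.05,0,0],[0.85,0.05,0,0],[0.9,0.05,0,0],[0.9,0.05,0,0]]'; python3 - <<'E'
from arc import *
go(*im(1.9,-50),39)
L=[]
for n,(u,v) in dict(top=(240,205),scene=(253,235)).items():
    c=cam(n); L.append(cv2.resize(c["pixels"][v-50:v+50,u-50:u+50,::-1],None,fx=4,fy=4,interpolation=cv2.INTER_CUBIC))
    for z in (.035,.040): print(n,z,arc(c,-1,z,195))
cv2.imwrite("pics/c2.png",np.hstack(L))
E
```

```text
t: 6.88
eef_pos: [0.5895, 0.0216, 0.0385]
tool_rot: [0.0, 0.66, 0.751, 0.0]
contact_force: [-0.2, -0.4, 0.1]
gripper_width: 0.5
grasp_force: 0.1
shift [ 0.01 -0.01 -0.05] spin 0.0 t 6.88 pos [589.5  21.6  38.5] F [-0.2 -0.4  0.1] tilt -1.0 w 0.5
top 0.035 (array([ 0.8, -2.1]), np.int64(30), 0.72)
top 0.04 (array([-0.3, -2.7]), np.int64(30), 0.71)
scene 0.035 (array([ 1.1, -0.8]), np.int64(34), 0.88)
scene 0.04 (array([-1.5,  2.5]), np.int64(34), 0.88)
```

View pics/c2.png

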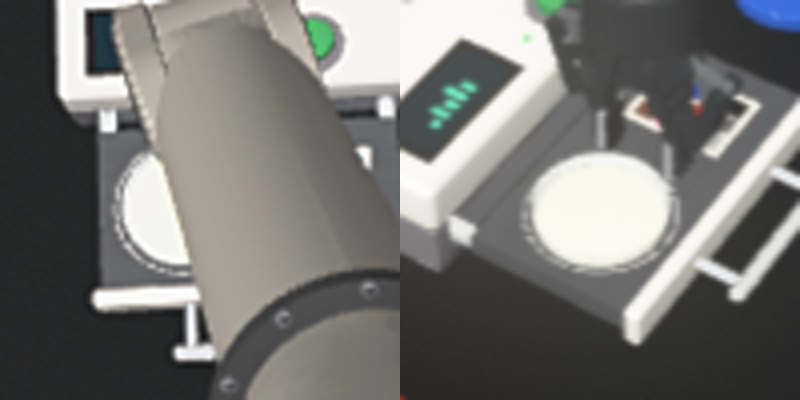

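Both views agree on the dish position only at the lower (seated) height, and it looks concentric in the ring. I'll back the fingers off, lift, move clear and verify.

```bash
python3 -m jog '[[-0.2,0,0,0],[-0.6,0,0,0],[-1.2,0,0,0],[-1.6,0,-0.5,0],[-1.8,0,-2,0],[-1.8,0,-5,0],[-1.8,0,-8,0],[-1.8,-2,-10,0],[-1.8,-5,-10,0],[-1.8,-8,-10,0],[-1.8,-11,-10,0],[-1.8,-14,-10,0],[-1.8,-15,-10,0],[-1.8,-15,-10,0]]'; python3 -m jog '[[1.8,0,0,0],[1.8,0,0,0],[1.8,0,0,0],[1.8,0,0,0]]' 1; python3 - <<'E'
from arc import *
go(*im(-147,-50),15)
L=[]
for n,(u,v) in dict(top=(240,205),scene=(253,235)).items():
    c=cam(n); L.append(cv2.resize(c["pixels"][v-50:v+50,u-50:u+50,::-1],None,fx=4,fy=4,interpolation=cv2.INTER_CUBIC))
    for z in (.035,.040): print(n,z,arc(c,-1,z,195))
    m=(c["pixels"].min(2)>195); print(circ(c,m,(235,206) if n=="top" else (252,238),.035,15))
cv2.imwrite("pics/c3.png",np.hstack(L))
E
```

```text
t: 8.15
eef_pos: [0.4404, -0.017, 0.1387]
tool_rot: [-0.0, 0.66, 0.751, -0.001]
contact_force: [-0.9, 1.2, 0.6]
gripper_width: 0.503
grasp_force: 0.0
t: 8.48
eef_pos: [0.4418, 0.002, 0.1387]
tool_rot: [0.0, 0.66, 0.751, 0.0]
contact_force: [0.5, -0.1, 0.8]
gripper_width: 0.0
grasp_force: 0.0
shift [ 5.000e-02 -1.000e-02  1.237e+01] spin 0.0 t 8.48 pos [441.8   2.  138.7] F [ 0.5 -0.1  0.8] tilt -1.0 w 0.0
top 0.035 (array([ 1.2, -2.4]), np.int64(25), 0.78)
top 0.04 (array([ 0., -3.]), np.int64(25), 0.78)
(array([587.7,  72.3]), array([78.5, 87.6]), np.int32(541))
scene 0.035 (array([ 1.1, -0.8]), np.int64(34), 0.88)
scene 0.04 (array([-1.5,  2.5]), np.int64(34), 0.88)
(array([585.5,  68.7]), array([88.5, 97.1]), np.int32(770))
```

View pics/c3.png

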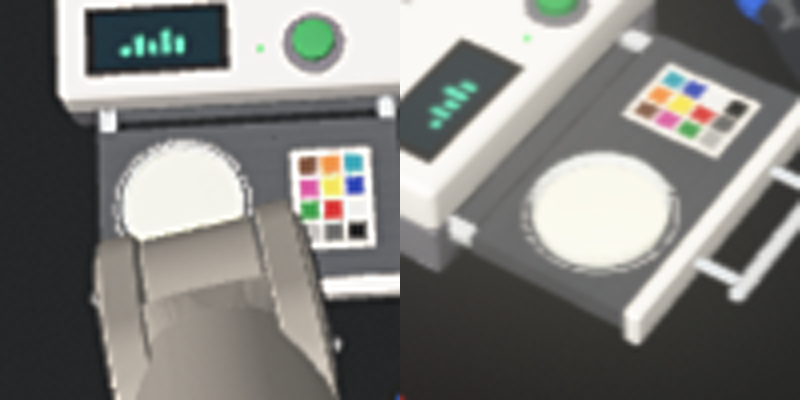

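The dish looks concentric with the ring (scene crop, dish at (600,210)) and the card is free. A depth check will confirm that it dropped.

```bash
python3 - <<'E'
from arc import *
for n in("scene",):
    c=cam(n); v,u=np.mgrid[:420,:560]; d=c["depth"]
    P=np.stack([(u-c["cx"])/c["f"]*d,(v-c["cy"])/c["f"]*d,d],-1)@c["pose"][:3,:3].T+c["pose"][:3,3]
    Q=P[...,:2]*1000-W; a,b=Q@XI,Q@YI; ok=d>0; b0=b
    f=lambda m:(np.median(P[m&ok][:,2])*1000).round(2)
    r=np.hypot(a,b)
    print('dish',f(r<30),'card',f((abs(a)<20)&(abs(b+110)<20)),'deck between',f((abs(a)<30)&(abs(b+63)<6)))
    for nm,m in(('+a',a>15),('-a',a<-15),('+b',b>15),('-b',b<-15)): print(nm,f((r<34)&m))
E
```

```text
dish 42.71 card 34.2 deck between 33.56
+a 42.8
-a 43.09
+b 42.76
-b 43.27
```

Dish top is at 43 mm and level, so it is seated. Next: lower in front of the pull bar, then push slowly.

```bash
python3 -m jog '[[0,0,3,0],[0,0,6,0],[0,0,9,0],[0,0,11,0],[0,0,12,0],[0,0,12.3,0],[0,0.5,12.3,0],[0,1,12.3,0],[0,1.4,12.3,0],[0,1.7,12.3,0],[0,2.0,12.3,0],[0,2.3,12.3,0],[0,2.6,12.3,0],[0,3,12.3,0],[0,3.4,12.3,0],[0,3.8,12.3,0],[0,4.2,12.3,0],[0,4.6,12.3,0],[0,5,12.3,0]]'; python3 -c "
from go import *
go(*im(5,-50),15)"
```

```text
t: 10.22
eef_pos: [0.4906, 0.0086, 0.0154]
tool_rot: [-0.0, 0.66, 0.751, -0.0]
contact_force: [-1.7, -0.8, 1.3]
gripper_width: -0.003
grasp_force: 1.2
shift [ 0.03 10.27  0.04] spin -0.0 t 10.22 pos [490.6   8.6  15.4] F [-1.7 -0.8  1.3] tilt -1.0 w -0.003
```

```bash
python3 -m jog '[[0,0.5,0,0],[0,1.1,0,0],[0,1.7,0,0],[0,2.3,0,0],[0,2.9,0,0],[0,3.5,0,0],[0,4.1,0,0],[0,4.7,0,0],[0,5.3,0,0],[0,5.9,0,0],[0,6.5,0,0],[0,7.1,0,0],[0,7.6,0,0],[0,8,0,0],[0,8.4,0,0],[0,8.7,0,0],[0,9,0,0]]';  python3 - <<'E'
from go import *
go(*im(5,-50),15)
s=cam("scene"); save(s,"s4")
cv2.imwrite("pics/c4.png",cv2.resize(s["pixels"][150:280,150:330,::-1],None,fx=4,fy=4))
E
```

```text
t: 11.63
eef_pos: [0.5798, 0.0204, 0.0155]
tool_rot: [-0.0, 0.66, 0.751, 0.0]
contact_force: [-2.5, 0.5, 0.5]
gripper_width: 0.006
grasp_force: 1.1
shift [0.   1.27 0.05] spin 0.0 t 11.63 pos [579.8  20.4  15.5] F [-2.5  0.5  0.5] tilt -1.0 w 0.006
```

View pics/c4.png

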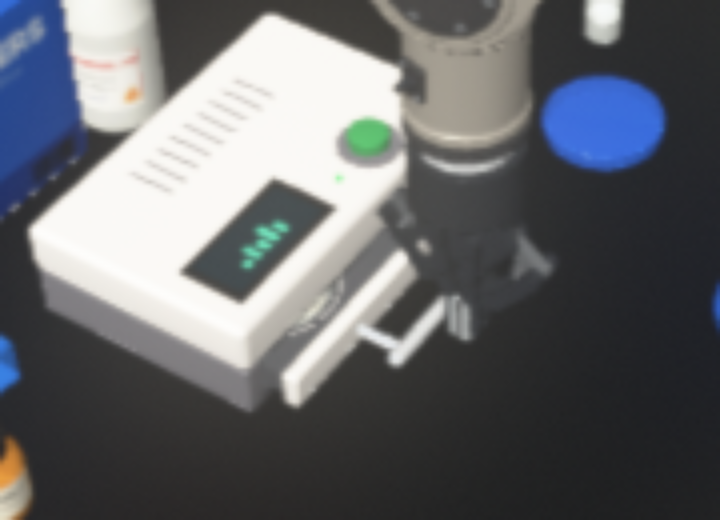

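The tray is nearly in and the dish has passed under the slot; a gap of about 2 cm remains, so I'll continue slowly.

```bash
python3 -m jog '[[0,0.3,0,0],[0,0.6,0,0],[0,0.9,0,0],[0,1.2,0,0],[0,1.5,0,0],[0,1.7,0,0],[0,1.8,0,0],[0,1.8,0,0]]'; python3 -m jog '[[0,0.15,0,0],[0,0.3,0,0],[0,0.4,0,0],[0,0.4,0,0]]'
```

```text
t: 12.35
eef_pos: [0.5943, 0.022, 0.0151]
tool_rot: [-0.002, 0.66, 0.751, -0.003]
contact_force: [-11.0, -1.3, 7.8]
gripper_width: -0.005
grasp_force: 5.7
t: 12.68
eef_pos: [0.5945, 0.0219, 0.0145]
tool_rot: [-0.004, 0.66, 0.751, -0.006]
contact_force: [-21.5, -1.4, 16.4]
gripper_width: -0.002
grasp_force: 10.8
```

The force rose at the stop, about 133 mm after contact. I'll back off, lift, then check that the tray is shut and triangulate the key.

```bash
python3 -m jog '[[0,-0.5,0,0],[0,-1.5,0,0],[0,-3,0,0],[0,-4,-1,0],[0,-4,-4,0],[0,-4,-8,0],[0,-4,-12,0],[0,-4,-14.5,0],[0,-4,-14.5,0]]';  python3 - <<'E'
from meas import *
from go import *
from scipy.optimize import least_squares
go(694,-14,120)
C={}
for n,nr in dict(top=(268,165),scene=(242,185)).items():
    c=cam(n); C[n]=c; p=c["pixels"].astype(int); R_,G,B=p[...,0],p[...,1],p[...,2]
    i,l,s,ce=blob((G>R_+40)&(G>B+25),np.array(nr),20); print(n,ce[i].round(1),s[i])
    for z in(.092,.095,.099): print(z,(ray(c,ce[i],z)[0]*1000).round(1))
    d=c["depth"]; v,u=np.nonzero((l==i)&(d>0)); dd=d[v,u]
    P=np.c_[(u-c["cx"])/c["f"]*dd,(v-c["cy"])/c["f"]*dd,dd]@c["pose"][:3,:3].T+c["pose"][:3,3]
    print('depth pts',(np.median(P,0)*1000).round(1),(P[P[:,2]>.096].mean(0)*1000).round(1))
s=C["scene"]; cv2.imwrite("pics/c5.png",cv2.resize(s["pixels"][150:280,150:330,::-1],None,fx=4,fy=4))
E
```

```text
t: 13.43
eef_pos: [0.5663, 0.0183, 0.1671]
tool_rot: [0.005, 0.66, 0.751, 0.004]
contact_force: [1.1, 0.0, 0.1]
gripper_width: -0.004
grasp_force: 0.0
shift [-4.83 12.19  4.87] spin -0.001 t 13.43 pos [566.3  18.3 167.1] F [1.1 0.  0.1] tilt -0.9999 w -0.004
top [270.2 163.7] [268 160   5   9  35]
0.092 [698.8 -23.5  92. ]
0.095 [697.8 -23.6  95. ]
0.099 [696.4 -23.8  99. ]
depth pts [695.7 -25.2  98. ] [682.2 -25.1 139.9]
scene [241.6 183.9] [237 180  11   9  82]
0.092 [698.8 -16.7  92. ]
0.095 [696.5 -14.3  95. ]
0.099 [693.5 -11.3  99. ]
depth pts [694.6 -12.6  97.9] [695.5 -14.   98.9]
```

View pics/c5.png

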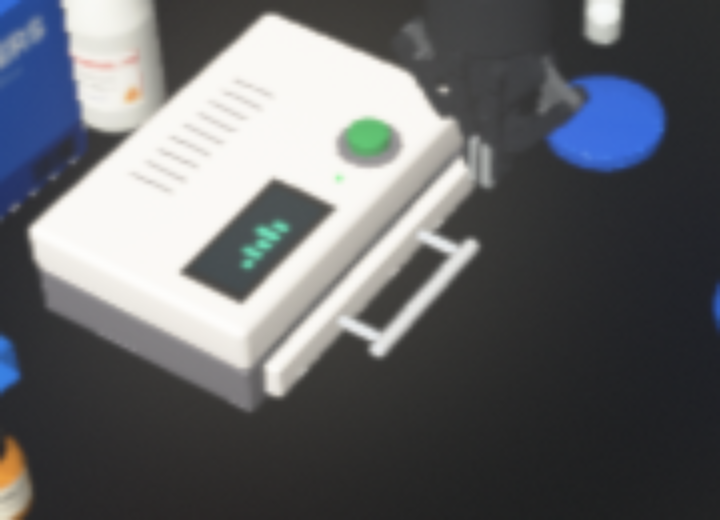

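The tray front is flush with the housing and there's no dish in view. I'll check the bar's travel, then move above the key.

```bash
python3 - <<'E'
from go import *
s=cam("scene")
a=ray(s,[(s_/4+150) if 0 else s_ for s_ in [(447/5+198,377/5+183),(560/5+198,238/5+183),(378/4+150,350/4+150),(475/4+150,243/4+150)]],.028)[:,:2]*1000
print(a.round(1).tolist(),((a[2:]-a[:2])@XI).round(1))
go(695,-15.5,118)
E
```

```text
[[474.1, 63.0], [487.5, -48.6], [603.4, 80.5], [617.9, -34.1]] [130.4 131.1]
shift [-4.97 12.77  4.28] spin -0.001 t 13.58 pos [561.9  17.4 160.6] F [-1.4  0.2 -0.9] tilt -1.0 w 0.001
```

```bash
python3 -m jog '[[-1,2.5,0,0],[-2,5,0,0],[-3,7.5,0,0],[-4,10,0,0],[-4.7,12,0.5,0],[-4.97,12.77,2,0],[-4.97,12.77,3.5,0],[-4.97,12.77,4.2,0],[-4.97,12.77,4.2,0],[-4.97,12.77,4.2,0]]';  python3 -c "
from go import *
go(695,-15.5,92)"
```

```text
t: 14.42
eef_pos: [0.6938, -0.0149, 0.1173]
tool_rot: [-0.001, 0.66, 0.751, -0.001]
contact_force: [0.4, 0.1, 0.5]
gripper_width: -0.001
grasp_force: 0.0
shift [-0.08  0.12  2.53] spin 0.0 t 14.42 pos [693.8 -14.9 117.3] F [0.4 0.1 0.5] tilt -1.0 w -0.001
```

```bash
python3 -m jog '[[0,0,0.6,0],[0,0,1.2,0],[0,0,1.6,0],[0,0,1.9,0],[0,0,2.1,0],[0,0,2.3,0],[0,0,2.45,0],[0,0,2.55,0],[0,0,2.6,0],[0,0,2.6,0],[0,0,2.6,0]]'
```

```text
t: 15.33
eef_pos: [0.6945, -0.0151, 0.0932]
tool_rot: [-0.0, 0.66, 0.751, -0.0]
contact_force: [-3.6, -0.6, 5.8]
gripper_width: -0.001
grasp_force: 3.0
```

```bash
python3 -m jog '[[0,0,0.1,0],[0,0,0.2,0],[0,0,0.2,0],[0,0,0.2,0]]'; python3 -m jog '[[0,0,-0.5,0],[0,0,-1.5,0],[0,0,-3,0],[0,0,-6,0],[0,0,-9,0],[0,-3,-10,0],[0,-6,-10,0],[0,-10,-10,0],[0,-13,-10,0],[0,-13,-10,0],[0,-13,-10,0]]'; python3 - <<'E'
from meas import *
s=cam("scene"); cv2.imwrite("pics/c6.png",cv2.resize(s["pixels"][130:290,120:340,::-1],None,fx=3.5,fy=3.5))
m=cam("top")
for n,c,nr in(("scene",s,(242,185)),):
    p=c["pixels"].astype(int); i,l,st,ce=blob((p[...,1]>p[...,0]+40)&(p[...,1]>p[...,2]+25),np.array(nr),20)
    d=c["depth"]; v,u=np.nonzero((l==i)&(d>0)); dd=d[v,u]
    P=np.c_[(u-c["cx"])/c["f"]*dd,(v-c["cy"])/c["f"]*dd,dd]@c["pose"][:3,:3].T+c["pose"][:3,3]; print('key z',np.percentile(P[:,2],[50,80]))
print(bot.get_obs()["contact_force"])
E
```

```text
t: 15.67
eef_pos: [0.6946, -0.015, 0.0929]
tool_rot: [0.0, 0.66, 0.751, -0.0]
contact_force: [-8.8, -0.8, 16.7]
gripper_width: 0.002
grasp_force: 8.3
t: 16.58
eef_pos: [0.5652, -0.0323, 0.1918]
tool_rot: [0.001, 0.66, 0.751, 0.0]
contact_force: [0.7, -0.9, 1.0]
gripper_width: -0.001
grasp_force: 0.0
key z [0.09835586 0.09985081]
[0.03503532 0.31494728 0.66187994]
```

View pics/c6.png

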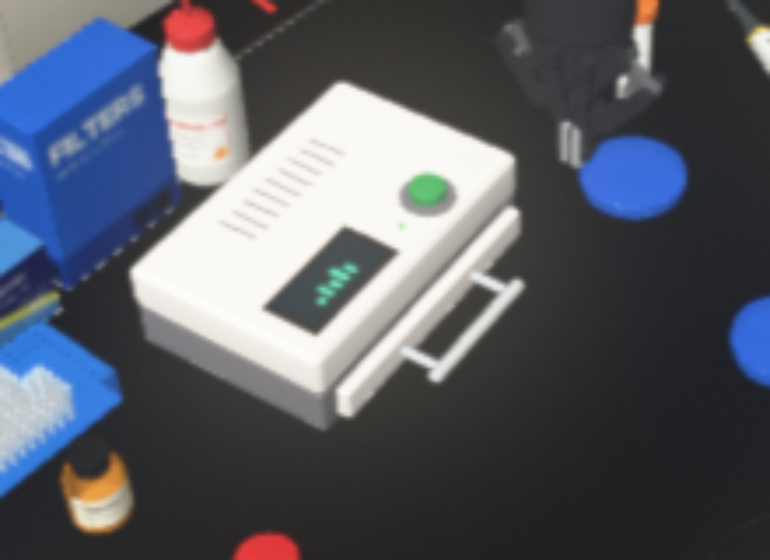

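The tray is shut, the key is back up at (428,190) in the crop, and the arm is clear of everything. Handing in.

```bash
python3 -c "
from station import bot
print(bot.hand_in())"
```

```text
the job is handed in; nothing more can be done
None
```

The job is handed in at about 17 s of the 54 s allowed, with no verdict returned: by my measurements the dish dropped flat into the well, the tray was then pushed shut to its stop, and the start key was pressed fully down and came back up.

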